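# Check the spare idler block, then hold the linisher's tensioner open

### The job

Check the spare idler block on the drop gauge: press the spindle down so that its foot bears on the block for a moment, then let it come fully up, leaving the block where it stands. Then push the belt machine's sprung tensioner arm back past its ratchet click and keep holding it there, clearly further back than the pawl alone would keep it, so that the block can be fitted. Finish while still holding the arm, with everything else on the bench left alone.

Things in the scene. Friction and masses are not known exactly. Their poses are not given: they have to be found in the camera images.
- linisher: Belt machine, belt off, fixed to the bench: grey base plate, x -85..175, y -100..145, 12 mm thick. Origin on the bench, z up, x = the way the arm is pushed back. On it: black drum (r 28, top z 78) at x 132 y 85; steel platen (110 wide along y, top z 70) at x 166 y -10; pawl and guide near x 0, y -40..-97, up to z 43. All below z 86 mm.
- tensioner: Steel tensioner arm: level flat bar 26 x 12 mm, 158 mm long, top at z 32 mm, turning about a vertical pivot. Origin on the pivot axis at bench height, x along the bar, y = the way it is pushed back. On it: upright round push post (diameter 18 mm, z 32..85) at x 115 y 4; empty cradle of two aluminium cheeks (top z 54) at x 35..75. The tip carries the ratchet tooth.
- post_top (a point): Centre of the top face of the round push post on the tensioner arm (z 85 mm), 115 mm from the pivot axis. The post has 30 mm or more of free room all round above z 45 mm.
- pivot (a point): The vertical pivot axis of the tensioner arm, at the height of the bar's top (z 32 mm); at x 0, y 115 mm of the linisher.
- swing (a joint): Swing of the tensioner arm, rad: 0 = sprung forward at rest (start), grows counter-clockwise from above as it is pushed back, stop at 0.52. Spring force at the post: 4 N at 0 to 12 N at the stop, plus 1-3 N while the tooth lifts the pawl. The pawl clicks in behind the tooth at about 0.33; let go, the arm then rests on it at about 0.33. Held back properly: 0.38 to 0.50.
- pawl (a joint): Travel in m of the sprung pawl slider, a small steel slider with a round knob beyond the arm's tip: 0 = dropped in (start), about 0.007 when the tooth's crest lifts it outward; it moves by itself. Below 0.003 = dropped in.
- gauge: Drop gauge standing fixed on the bench: steel base 100 x 90 x 12 mm, column (18 mm) on its +x side, grey head over the base (top at z 105 mm, with a round dial on its -y side) carrying a vertical spindle. Origin under the centre of the base on the bench surface; the spindle axis is at x -12, y 0 mm.
- gauge_foot: The spindle's foot (steel disc, 24 mm diameter, underside at z 70 mm above the bench when up) and, rigidly with it, the black cap on top (28 mm diameter, 8 mm thick, top at z 150 mm when up). Origin on the spindle axis, at bench height when up.
- cap_top (a point): Centre of the top face of the spindle's black cap, where it is pressed down; 150 mm above the bench when up.
- gauge_slide (a joint): Downward travel of the spindle in m: 0 = up (start), the foot meets the 30 mm block at 0.028, stop at 0.034. A spring pushes it up: about 2 N at the top, about 5.5 N at 0.028; it returns to 0 by itself when let go. Foot on block is a stiff contact: an arm that stops at first touch hardly bears on it; command 1 to 2 mm further and stay for about half a second.
- idler_block: Spare idler block, plain brass, 44 x 30 x 30 mm, about 0.25 kg, loose, standing on the gauge's base (12 mm up) under the foot. Origin at the centre of its underside, x along its 44 mm side.
- bowl: Bystander: white ceramic bowl, 110 mm wide, 50 mm high, loose. Origin under its centre.
- torch: Bystander: black hand torch standing upright on its round foot (64 mm), 134 mm high, loose. Origin under its foot.
- tile: Bystander: white firing tile 120 x 100 x 14 mm with a fired ring of colour, loose. Origin under its centre.
- scriber: Bystander: scribing tool with a handle, 200 mm long, lying on the bench along its x. Loose.
Mind the look-alikes: they are no part of the job. Leave any orange look-alike of the gauge alone. What is meant by the idler_block is not blue, and is the smaller of those in its own colour.

How it is judged:
On the way, in this order (a step that is already met when the one before it is completed fails the run):
1. the gauge's foot is pressed on the idler block, the tensioner arm not yet pushed (contact force between gauge_foot and idler_block above 1.5 N and value of joint swing below 0.1 rad), for 0.3 s.
2. the spindle is all the way up again, the tensioner arm still not pushed (value of joint gauge_slide below 0.004 m and value of joint swing below 0.1 rad), for 0.1 s.
3. the tensioner arm is pushed back past the click, the pawl dropped in (value of joint swing above 0.365 rad and value of joint pawl below 0.003 m), for 0.2 s.
At the end, for the whole second after the job is handed in: The tensioner arm stays beyond 0.365 rad, nearly still (0.15 rad/s), the pawl in (under 3 mm), the robot bearing on the arm with over 1.5 N; the gauge spindle is up (under 4 mm); the idler block is upright (0.1 rad), within 12 mm of its start (all of step 3 and contact force between any of the fingers, the arm and tensioner above 1.5 N and velocity of joint swing between -0.15 and 0.15 rad/s and value of joint gauge_slide below 0.004 m and distance of idler_block from where it was at the start of the episode below 0.012 m and angle between idler_block's own z axis and vertical below 0.1 rad); the arm keeps its last pose, push and grip.
It fails at once if a bystander (bowl) is shoved more than 30 mm (distance of bowl from where it was at the start of the episode above 0.03 m).
It fails at once if a bystander (torch) is shoved more than 30 mm (distance of torch from where it was at the start of the episode above 0.03 m).
It fails at once if a bystander (tile) is shoved more than 30 mm (distance of tile from where it was at the start of the episode above 0.03 m).
It fails at once if a bystander (scriber) is shoved more than 30 mm (distance of scriber from where it was at the start of the episode above 0.03 m).
It also fails if it takes over 54 s, if anything falls off the work surface, if the arm or the gripper's body presses on something with over 40 N, if the wrist force passes 120 N, or if a joint passes its speed limit or range.

### The arm

A 6-joint arm with a two-finger parallel gripper is mounted at the origin on the work surface. World frame = base frame: x ahead of the robot, y to its left, z up, the work surface at z = 0. Lengths are in m, angles in rad, forces in N, time in s.
With the tool pointing down it reaches from about 0.325 to 0.85 m from the base axis. Payload 15.5 kg.
Tool frame: the origin (TCP) lies midway between the tips of the shut fingers; the grasp point (between the pads) lies 19 mm behind it; z points along the fingers, y is the line along which they close (so a half turn about z gives the same grasp; the last joint's range is limited). The gripper opens to 91 mm and grips with 3 to 60 N. Pads are 32 mm wide; open, the fingers measure 118 mm over their backs; the gripper's body (76 mm by 178 mm) begins 60 mm behind the grasp point.
Start: joints at [1.016, 0.494, 1.345, -0, 1.302, -0.096], TCP at [0.277, 0.56, 0.214] pointing down, gripper open.
Joint ranges: [-2.91, 2.91], [-0.82, 2.16], [0.22, 2.67], [-1.22, 4.37], [0.12, 2.79], [-3.08, 3.08]. Speed limits (rad/s): [1.89, 1.89, 2.57, 3.01, 3.01, 3.01].

### API

Orientations are given as a unit quaternion [x, y, z, w].
In Python, from bench import env gives the robot as it stands.
- The arm moves only by the shell command python3 -m inch 'ROWS' [OPENING] [FORCE]. ROWS is JSON, a list of rows, each a list of 2 entries, a list of its own where there are three numbers: the shift along the tool's x, y, z in m, then the turn, a rotation vector about the tool's x, y, z in rad. In form: [[[dx, dy, dz], [ax, ay, az]], ...]. A call has 1 to 5 rows; each row is the pose to reach, as a shift and turn from the pose commanded when the call began, along the tool's axes at that moment; what a row does not reach only later rows make up. A row lasts 1/10 s, in which the tool goes at most 50 mm and 8.59 degrees, less where a joint would pass 70% of its speed; a pose out of reach is approached as far as the arm can. A call with a gripper value outside its range is refused whole. OPENING is the finger opening in m, from 0 to 0.0912, set as the call begins (- or left out, the last holds). The fingers move at their own pace and stop on an object; FORCE is the grip in N (left out, the last holds). Time passes only in rows, so rows that repeat a pose let the fingers close. It gives the time, the measured TCP pose, the force, the opening and the grip force at its end, in the units of the state.
- env.observe(): the state, without advancing time (a new reading comes with each control period).
- env.capture(name): name is "scene" or "side" or "wrist"; returns a dict with "img" (384x512x3 uint8, red, green, blue), "vfov" (degrees; the focal length in pixels is half the picture's height over the tangent of half this angle, whatever the lens; pixels are square), "cx", "cy" (the principal point, pixels), "T" (4x4, takes a point from camera to world coordinates); the wrist camera has in their place "hand_eye" (4x4, takes a point from camera to tool coordinates, whose origin is the TCP and whose axes are the flange's). Camera axes: x right, y up, looking along -z (the intrinsics and any distortion apply to the point x, -y, -z); pixel columns grow to the right and rows downward; lengths in m; the calibration is good to about 2 mm. A picture is of the moment at which its call begins: read the wrist's pose just before it. There is no depth.
- env.finish_job(): hands the job in; it is judged then, once.
The state is a dict: "time": time; "qpos": joint angles; "joint_vel": joint speeds; "joint_torque": joint torques, N m; "ee_pos": TCP position; "eef_rot": TCP orientation; "ft_force": force on the tool from outside, world axes, zero at the start; "ft_torque": the same for the moment, N m; "gripper_width": finger opening in m; "finger_force": force on a finger pad.
Only numpy, scipy, OpenCV 4.12 (cv2) and the standard library are available. Lean on these libraries where they do the work, as an engineer would, in place of code of your own. Each camera call takes 0.05 s, during which the arm holds its last target. There are 200 camera calls.

## Working session

There is one attempt and no reset: what is moved stays moved. The work goes in short steps, Python scripts to look and compute and a shell command to move; the robot and the scene stay as the last step left them, time stands still between calls to the robot, and variables do not carry over. Pictures are saved under pics/ and viewed, at most 10 in all, crops included, and the job is handed in when it is done.

```bash
ls; mkdir -p pics
python3 - <<'E'
from bench import env
import cv2,numpy as np
s=env.observe(); print({k:np.round(v,3).tolist() for k,v in s.items()})
for n in ["scene","side","wrist"]:
    c=env.capture(n); cv2.imwrite(f"pics/{n}0.png",cv2.resize(c["img"][:,:,::-1],(800,600),interpolation=cv2.INTER_CUBIC))
    np.savez(f"{n}0.npz",**c)
    print(n,{k:np.round(v,4).tolist() for k,v in c.items() if k!="img"})
E
```

```text
pics
{'time': 0.0, 'qpos': [1.016, 0.494, 1.346, -0.0, 1.302, -0.096], 'joint_vel': [-0.001, 0.0, -0.0, -0.0, 0.001, -0.0], 'joint_torque': [-0.001, -87.884, -38.184, 0.071, 0.054, -0.0], 'ee_pos': [0.277, 0.56, 0.213], 'eef_rot': [0.228, 0.974, -0.001, -0.0], 'ft_force': [0.412, -0.584, -0.394], 'ft_torque': [0.015, 0.069, 0.016], 'finger_force': 0.0, 'gripper_width': 0.091}
scene {'vfov': 54.9412, 'cx': 254.2032, 'cy': 195.2943, 'T': [[0.8694, -0.3943, 0.2978, 0.94], [0.4941, 0.701, -0.5143, -0.6771], [-0.006, 0.5943, 0.8042, 1.1898], [0.0, 0.0, 0.0, 1.0]]}
side {'vfov': 47.7719, 'cx': 265.3029, 'cy': 190.9029, 'T': [[0.7638, 0.3429, -0.5468, -0.2623], [-0.6452, 0.3808, -0.6624, -0.9508], [-0.0189, 0.8587, 0.5121, 0.8662], [0.0, 0.0, 0.0, 1.0]]}
wrist {'vfov': 63.2485, 'cx': 255.2867, 'cy': 191.8452, 'hand_eye': [[0.0003, 0.9564, 0.2921, 0.0829], [1.0, -0.0, -0.0008, 0.0002], [-0.0007, 0.2921, -0.9564, -0.1702], [0.0, 0.0, 0.0, 1.0]]}
```

View pics/scene0.png

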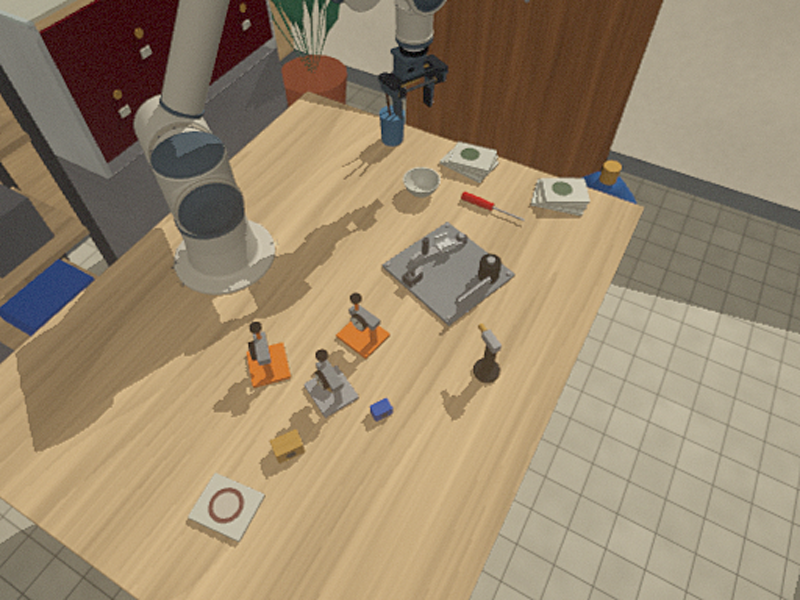

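View pics/side0.png

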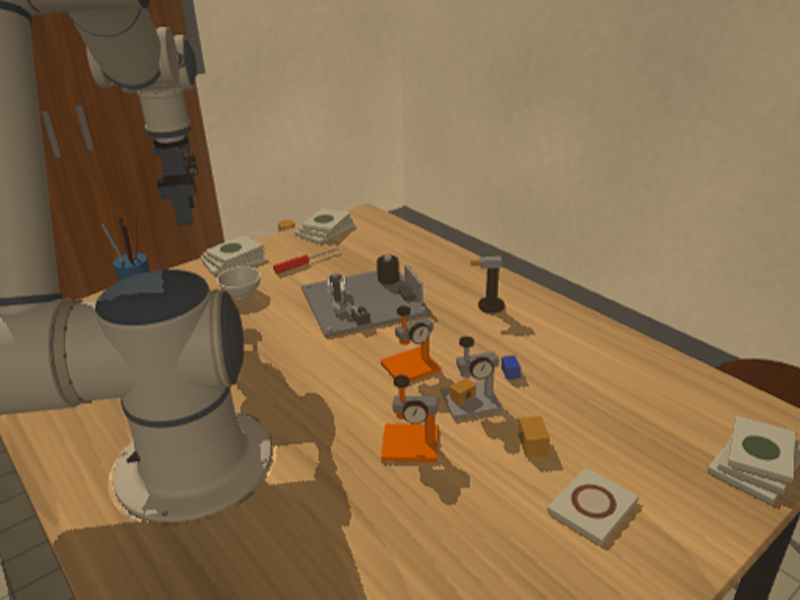

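Scene view: grey gauge at (328,385) with its cap at (322,355), linisher at (448,272), and the blue and large brass blocks are decoys. I'll enlarge the relevant parts next.

Run:
```python
import cv2,numpy as np
def crop(n,x,y): # native top-left, 100x75 -> x4
    i=np.load(f"{n}0.npz")["img"][y:y+75,x:x+100,::-1]
    return cv2.resize(i,(400,300),interpolation=cv2.INTER_CUBIC)
a=np.hstack([crop("scene",238,138),crop("side",188,155)])
b=np.hstack([crop("scene",170,210),crop("side",250,205)])
cv2.imwrite("pics/crops.png",np.vstack([a,b]))
```

```text
(no output)
```

View pics/crops.png

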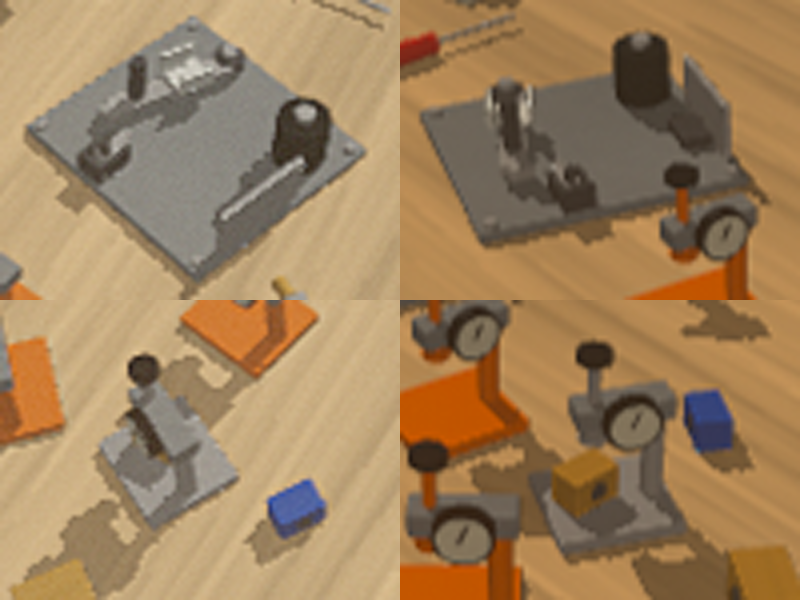

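The crops show, in crop pixels:
- **Linisher, scene crop:** plate corners (192,20), (365,152), (195,275), (27,130). Post top is at (137,60), pivot at (229,50) and pawl at (103,160).
- **Linisher, side crop:** post top at (509,88).
- **Grey gauge:** cap at (144,366) in the scene crop and (595,352) in the side crop, with the brass block under it.

```bash
cat > h.py <<'E'
import numpy as np
def ray(n,u,v):
    c=np.load(f"{n}0.npz"); f=192/np.tan(np.radians(float(c["vfov"]))/2)
    T=c["T"]; d=T[:3,:3]@np.array([(u-c["cx"])/f,-(v-c["cy"])/f,-1]); return T[:3,3],d/np.linalg.norm(d)
def atz(n,u,v,z):
    o,d=ray(n,u,v); return o+d*(z-o[2])/d[2]
def tri(*obs):
    A=0;b=0
    for n,u,v in obs:
        o,d=ray(n,u,v); P=np.eye(3)-np.outer(d,d); A=A+P; b=b+P@o
    return np.linalg.solve(A,b)
E
python3 - <<'E'
from h import *
np.set_printoptions(precision=4,suppress=True)
S=lambda x,y:(238+x/4-.4,138+y/4-.4); D=lambda x,y:(188+x/4-.4,155+y/4-.4)
G=lambda x,y:(170+x/4-.4,210+y/4-.4); H=lambda x,y:(250+x/4-.4,205+y/4-.4)
print("cap scene z150",atz("scene",*G(144,64),.15),"side",atz("side",*H(195,50),.15),"tri",tri(("scene",*G(144,64)),("side",*H(195,50))))
print("post scene",atz("scene",*S(137,60),.085),"side",atz("side",*D(109,84),.085),"tri",tri(("scene",*S(137,60)),("side",*D(109,84))))
print("pivot scene",atz("scene",*S(229,50),.04))
for p in [(192,20),(365,152),(195,270),(27,129)]: print("corner",atz("scene",*S(*p),.012))
for p in [(20,113),(88,236)]: print("corner side",atz("side",*D(*p),.012))
print("drum",atz("scene",*S(306,105),.078), atz("side",*D(240,38),.078))
for p in [(153,524),(239,477)]: print("gauge corner",atz("scene",*G(p[0],p[1]-300),.012))
E
```

```text
cap scene z150 [ 0.4764 -0.199   0.15  ] side [ 0.4779 -0.2033  0.15  ] tri [ 0.4777 -0.2013  0.1505]
post scene [0.4867 0.2524 0.085 ] side [0.5034 0.2723 0.085 ] tri [0.4897 0.2461 0.0977]
pivot scene [0.5467 0.3508 0.04  ]
corner [0.4816 0.3968 0.012 ]
corner [0.7221 0.3148 0.012 ]
corner [0.6361 0.0963 0.012 ]
corner [0.4026 0.171  0.012 ]
corner side [0.4743 0.3966 0.012 ]
corner side [0.4011 0.1663 0.012 ]
drum [0.6595 0.2868 0.078 ] [0.6611 0.2743 0.078 ]
gauge corner [ 0.5135 -0.2673  0.012 ]
gauge corner [ 0.5546 -0.1919  0.012 ]
```

```bash
python3 -m inch '[[[-0.03,-0.035,0],[0,0,0]],[[-0.06,-0.07,0],[0,0,0]],[[-0.09,-0.105,0],[0,0,0]],[[-0.12,-0.14,0],[0,0,0]],[[-0.15,-0.17,0],[0,0,0]]]' 0 30
python3 -m inch '[[[-0.03,-0.035,0],[0,0,0]],[[-0.06,-0.07,0],[0,0,0]],[[-0.09,-0.105,0],[0,0,0]],[[-0.12,-0.14,0],[0,0,0]],[[-0.15,-0.17,0],[0,0,0]]]'
python3 -m inch '[[[-0.03,-0.035,0],[0,0,0]],[[-0.06,-0.07,0],[0,0,0]],[[-0.09,-0.105,0],[0,0,0]],[[-0.12,-0.14,0],[0,0,0]],[[-0.15,-0.17,0],[0,0,0]]]'
python3 -m inch '[[[-0.03,-0.035,0],[0,0,0]],[[-0.06,-0.07,0],[0,0,0]],[[-0.067,-0.084,0],[0,0,0]],[[-0.067,-0.084,0],[0,0,0]],[[-0.067,-0.084,0],[0,0,0]]]'
python3 - <<'E'
from bench import env
import cv2,numpy as np
s=env.observe(); print({k:np.round(v,4).tolist() for k,v in s.items()})
c=env.capture("wrist"); cv2.imwrite("pics/w1.png",c["img"][:,:,::-1])
np.savez("w1.npz",pos=s["ee_pos"],rot=s["eef_rot"],**c)
E
```

```text
time: 0.65
ee_pos: [0.336, 0.3391, 0.2138]
eef_rot: [0.228, 0.974, -0.0, -0.0]
ft_force: [0.9, -0.9, 0.4]
gripper_width: 0.0542
finger_force: 0.0
time: 1.15
ee_pos: [0.3951, 0.1203, 0.214]
eef_rot: [0.228, 0.974, -0.0, -0.0]
ft_force: [0.3, 1.1, -0.6]
gripper_width: 0.0141
finger_force: 0.0
time: 1.65
ee_pos: [0.4542, -0.0989, 0.2139]
eef_rot: [0.228, 0.974, -0.0, -0.0]
ft_force: [0.6, 0.1, 0.7]
gripper_width: 0.0006
finger_force: 0.0
time: 2.15
ee_pos: [0.4765, -0.2008, 0.2136]
eef_rot: [0.228, 0.974, 0.0, -0.001]
ft_force: [-0.7, 0.2, -0.2]
gripper_width: 0.0003
finger_force: 0.0
{'time': 2.15, 'qpos': [-0.5146, 0.3434, 1.608, 0.0003, 1.1914, -1.6252], 'joint_vel': [0.0222, -0.0102, 0.0081, 0.0007, -0.0003, 0.0021], 'joint_torque': [-2.5375, -69.2076, -36.1917, -0.197, -0.0309, -0.1665], 'ee_pos': [0.4765, -0.2008, 0.2136], 'eef_rot': [0.2281, 0.9736, 0.0003, -0.0005], 'ft_force': [-0.66, 0.194, -0.228], 'ft_torque': [0.0137, 0.0183, -0.0035], 'finger_force': 0.0, 'gripper_width': 0.0003}
```

View pics/w1.png

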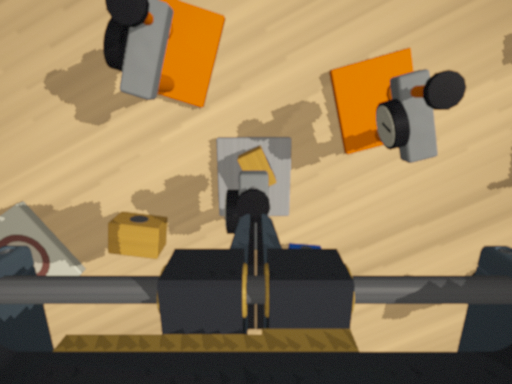

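The wrist view shows the grey gauge at (254,177), its black cap centred near (253,203), and the fingertips just beyond it.

```bash
cat >> h.py <<'E'
def watz(npz,u,v,z):
    from scipy.spatial.transform import Rotation as R
    c=np.load(npz); f=192/np.tan(np.radians(float(c["vfov"]))/2)
    W=np.eye(4); W[:3,:3]=R.from_quat(c["rot"]).as_matrix(); W[:3,3]=c["pos"]
    T=W@c["hand_eye"]; d=T[:3,:3]@np.array([(u-c["cx"])/f,-(v-c["cy"])/f,-1]); o=T[:3,3]
    p=o+d*(z-o[2])/d[2]; return p, W[:3,:3].T@(p-c["pos"])
E
python3 -c "
from h import *
for v in (201,203): print(watz('w1.npz',252.5,v,.15))"
```

```text
(array([ 0.47211807, -0.2006546 ,  0.15      ]), array([ 0.00392924, -0.00179845,  0.06365135]))
(array([ 0.47361465, -0.20140101,  0.15      ]), array([ 0.00225686, -0.00180236,  0.06364944]))
```

```bash
python3 -m inch '[[[0.001,-0.001,0.03],[0,0,0]],[[0.001,-0.001,0.055],[0,0,0]],[[0.001,-0.001,0.065],[0,0,0]],[[0.001,-0.001,0.07],[0,0,0]],[[0.001,-0.001,0.07],[0,0,0]]]'
python3 -m inch '[[[0,0,0.006],[0,0,0]],[[0,0,0.012],[0,0,0]],[[0,0,0.017],[0,0,0]],[[0,0,0.019],[0,0,0]],[[0,0,0.019],[0,0,0]]]'
```

```text
time: 2.7
ee_pos: [0.4757, -0.2014, 0.1441]
eef_rot: [0.228, 0.974, 0.0, -0.0]
ft_force: [-1.7, 3.1, 3.3]
gripper_width: 0.0005
finger_force: 1.4
time: 3.2
ee_pos: [0.4762, -0.2023, 0.1249]
eef_rot: [0.228, 0.974, -0.0, 0.0]
ft_force: [3.6, 2.2, 5.1]
gripper_width: 0.0004
finger_force: 2.6
```

Pressing the spindle works; about 3 mm remains before contact with the block. I'll creep down.

```bash
python3 -m inch '[[[0,0,0.001],[0,0,0]],[[0,0,0.002],[0,0,0]],[[0,0,0.003],[0,0,0]],[[0,0,0.003],[0,0,0]],[[0,0,0.003],[0,0,0]]]'
python3 -m inch '[[[0,0,0.001],[0,0,0]],[[0,0,0.001],[0,0,0]],[[0,0,0.001],[0,0,0]],[[0,0,0.001],[0,0,0]]]'
```

```text
time: 3.7
ee_pos: [0.4762, -0.2023, 0.1223]
eef_rot: [0.228, 0.974, -0.0, 0.001]
ft_force: [4.1, 2.2, 5.5]
gripper_width: 0.0003
finger_force: 2.7
time: 4.1
ee_pos: [0.4763, -0.2024, 0.1222]
eef_rot: [0.228, 0.974, -0.0, 0.001]
ft_force: [-1.2, 4.9, 25.0]
gripper_width: 0.0004
finger_force: 12.2
```

```bash
python3 -m inch '[[[0,0,0],[0,0,0]],[[0,0,0],[0,0,0]],[[0,0,0],[0,0,0]],[[0,0,0],[0,0,0]],[[0,0,0],[0,0,0]]]'
python3 -m inch '[[[0,0,-0.01],[0,0,0]],[[0,0,-0.03],[0,0,0]],[[0,0,-0.06],[0,0,0]],[[0,0,-0.085],[0,0,0]],[[0,0,-0.105],[0,0,0]]]'
python3 -m inch '[[[0.0,0.0,0],[0,0,0]],[[0.01,0.02,0],[0,0,0]],[[0.032,0.06,0],[0,0,0]],[[0.055,0.1,0],[0,0,0]],[[0.078,0.14,0],[0,0,0]]]'
python3 -m inch '[[[0.022,0.04,0],[0,0,0]],[[0.044,0.08,0],[0,0,0]],[[0.066,0.12,0],[0,0,0]],[[0.088,0.16,0],[0,0,0]],[[0.11,0.2,0],[0,0,0]]]'
python3 -m inch '[[[0.022,0.04,0],[0,0,0]],[[0.036,0.064,0],[0,0,0]],[[0.038,0.068,0],[0,0,0.09]],[[0.038,0.068,0],[0,0,0.09]],[[0.038,0.068,0],[0,0,0.09]]]'
python3 - <<'E'
from bench import env
import cv2,numpy as np
s=env.observe(); print({k:np.round(v,4).tolist() for k,v in s.items() if k in("ee_pos","eef_rot","ft_force","qpos")})
c=env.capture("wrist"); cv2.imwrite("pics/w2.png",c["img"][:,:,::-1])
np.savez("w2.npz",pos=s["ee_pos"],rot=s["eef_rot"],**c)
E
```

```text
time: 4.6
ee_pos: [0.4763, -0.2024, 0.1222]
eef_rot: [0.228, 0.974, -0.0, 0.001]
ft_force: [-0.4, 3.4, 24.8]
gripper_width: 0.0005
finger_force: 12.2
time: 5.1
ee_pos: [0.4755, -0.2023, 0.2273]
eef_rot: [0.228, 0.974, -0.0, 0.0]
ft_force: [0.2, -0.1, -0.4]
gripper_width: 0.0004
finger_force: 0.0
time: 5.6
ee_pos: [0.467, -0.0407, 0.2252]
eef_rot: [0.228, 0.974, -0.0, -0.001]
ft_force: [1.1, 0.7, -1.7]
gripper_width: 0.0002
finger_force: 0.0
time: 6.1
ee_pos: [0.4572, 0.1876, 0.2252]
eef_rot: [0.228, 0.974, -0.0, -0.0]
ft_force: [1.1, 0.3, 0.4]
gripper_width: 0.0003
finger_force: 0.0
time: 6.6
ee_pos: [0.4539, 0.2632, 0.2253]
eef_rot: [0.27, 0.963, -0.001, -0.0]
ft_force: [0.3, -0.1, -0.8]
gripper_width: 0.0004
finger_force: 0.0
{'qpos': [0.4119, 0.3416, 1.5742, -0.0004, 1.2271, -0.6113], 'ee_pos': [0.4539, 0.2632, 0.2253], 'eef_rot': [0.2703, 0.9628, -0.0005, -0.0004], 'ft_force': [0.3362, -0.1424, -0.7555]}
```

View pics/w2.png

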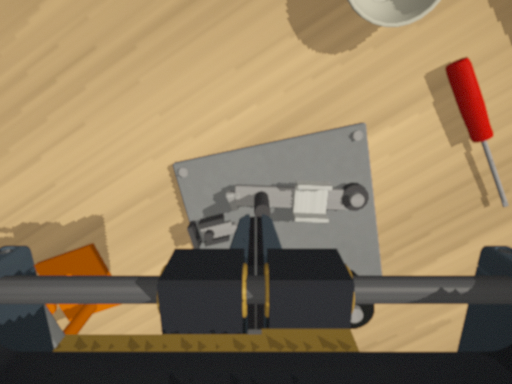

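The wrist view shows the pivot at (355,197), the bar running left and the post at (262,200), with its top hidden behind the fingers. The pawl is at (212,232).

```bash
python3 -c "
from h import *
np.set_printoptions(precision=4,suppress=True)
print('pivot',watz('w2.npz',355,197,.04)[0])
print('post base',watz('w2.npz',262,196,.032)[0])
for v in(215,225):print('post top?',watz('w2.npz',262,v,.085)[0])
for p in [(174,163),(365,123)]: print(watz('w2.npz',*p,.012)[0])"
```

```text
pivot [0.5435 0.3488 0.04  ]
post base [0.4868 0.2532 0.032 ]
post top? [0.4899 0.25   0.085 ]
post top? [0.4998 0.2441 0.085 ]
[0.398  0.1785 0.012 ]
[0.4778 0.4037 0.012 ]
```

```bash
python3 -m inch '[[[0,0,0],[0,0,-0.1]],[[0,0,0.02],[0,0,-0.2]],[[0,0,0.06],[0,0,-0.2]],[[0,0,0.09],[0,0,-0.2]],[[0,0,0.1],[0,0,-0.2]]]'
python3 -m inch '[[[0,0,0.03],[0,0,0]],[[0,0,0.055],[0,0,0]],[[0,0,0.068],[0,0,0]],[[0,0,0.07],[0,0,0]],[[0,0,0.07],[0,0,0]]]'
python3 -m inch '[[[-0.003,0,0],[0,0,0]],[[-0.006,0,0],[0,0,0]],[[-0.01,0,0],[0,0,0]],[[-0.015,0,0],[0,0,0]],[[-0.02,0,0],[0,0,0]]]'
```

```text
time: 7.15
ee_pos: [0.453, 0.2623, 0.1235]
eef_rot: [0.174, 0.985, -0.001, -0.002]
ft_force: [-0.4, 0.1, 0.3]
gripper_width: 0.0006
finger_force: 0.0
time: 7.65
ee_pos: [0.4548, 0.2637, 0.0566]
eef_rot: [0.174, 0.985, 0.0, 0.0]
ft_force: [-1.1, 0.7, 0.4]
gripper_width: 0.0004
finger_force: 0.0
time: 8.15
ee_pos: [0.4719, 0.2562, 0.056]
eef_rot: [0.174, 0.985, -0.001, -0.001]
ft_force: [-10.3, -4.5, 5.9]
gripper_width: 0.0001
finger_force: 4.3
```

```bash
python3 -m inch '[[[0,0,0],[0,0,0]],[[0,0,0],[0,0,0]]]'
python3 - <<'E'
from bench import env
import cv2,numpy as np
a=env.capture("scene")["img"][130:230,220:350,::-1];b=env.capture("side")["img"][140:240,170:300,::-1]
cv2.imwrite("pics/c3.png",cv2.resize(np.hstack([a,b]),(780,300),interpolation=cv2.INTER_CUBIC))
E
```

```text
time: 8.35
ee_pos: [0.4719, 0.2562, 0.0559]
eef_rot: [0.174, 0.985, -0.001, -0.001]
ft_force: [-7.2, -3.0, 5.2]
gripper_width: 0.0005
finger_force: 3.7
```

View pics/c3.png

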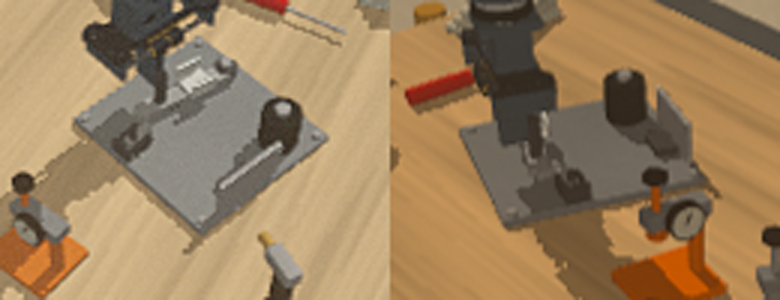

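The fingers bear on the push post at (160,90) in the scene half, clear of the cradle. I'll continue the push.

```bash
python3 -m inch '[[[-0.004,0,0],[0,0,0]],[[-0.008,0,0],[0,0,0]],[[-0.012,0,0],[0,0,0]],[[-0.016,0,0],[0,0,0]],[[-0.02,0,0],[0,0,0]]]'
python3 -m inch '[[[-0.004,0,0],[0,0,0]],[[-0.008,0,0],[0,0,0]],[[-0.012,0,0],[0,0,0]],[[-0.016,0,0],[0,0,0]],[[-0.016,0,0],[0,0,0]]]'
python3 -m inch '[[[-0.002,0,0],[0,0,0]],[[-0.004,0,0],[0,0,0]],[[-0.004,0,0],[0,0,0]],[[-0.004,0,0],[0,0,0]],[[-0.004,0,0],[0,0,0]]]'
python3 - <<'E'
from bench import env
import cv2,numpy as np
c=env.capture("scene");np.savez("scene1.npz",**c)
a=c["img"][130:230,220:350,::-1];b=env.capture("side")["img"][140:240,170:300,::-1]
cv2.imwrite("pics/c4.png",np.vstack([cv2.resize(a,(780,600),interpolation=cv2.INTER_CUBIC)]))
cv2.imwrite("pics/c4b.png",cv2.resize(b,(780,600),interpolation=cv2.INTER_CUBIC))
E
```

```text
time: 8.95
ee_pos: [0.488, 0.2486, 0.0556]
eef_rot: [0.174, 0.985, -0.002, -0.004]
ft_force: [-22.1, -4.8, 14.6]
gripper_width: 0.0003
finger_force: 10.7
time: 9.45
ee_pos: [0.505, 0.2437, 0.0554]
eef_rot: [0.174, 0.985, -0.001, -0.002]
ft_force: [-10.8, -1.1, 1.2]
gripper_width: 0.0003
finger_force: 4.8
time: 9.95
ee_pos: [0.5086, 0.2429, 0.0555]
eef_rot: [0.174, 0.985, -0.001, -0.002]
ft_force: [-10.9, 2.7, 0.0]
gripper_width: 0.0004
finger_force: 5.0
```

View pics/c4.png

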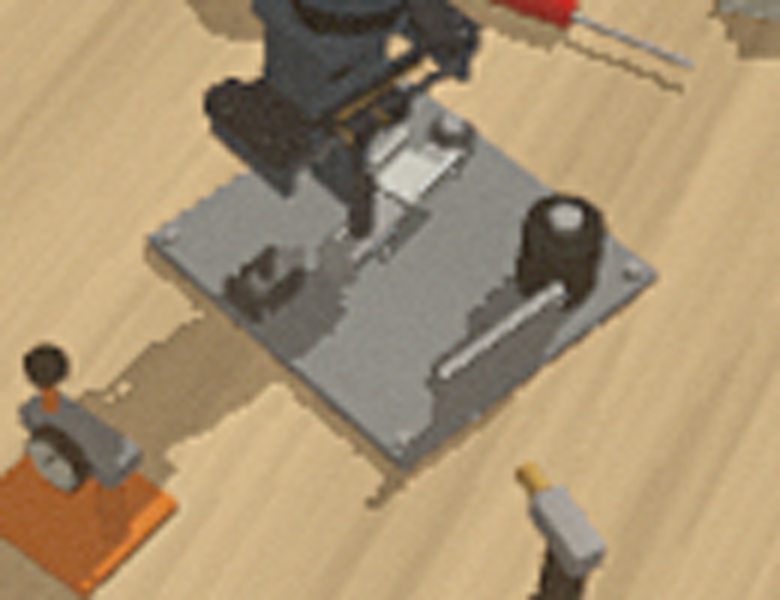

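Run:
```python
from h import *
c=np.load("scene1.npz");T=np.linalg.inv(c["T"]);f=192/np.tan(np.radians(float(c["vfov"]))/2)
def pr(p):
    q=T[:3,:3]@p+T[:3,3]; u=c["cx"]+f*q[0]/-q[2]; v=c["cy"]-f*q[1]/-q[2]; return np.round([(u-220+.5)*6,(v-130+.5)*6])
P=np.array([.546,.349])
for sw in(.33,.38,.44,.5):
    a=np.radians(-121.4-2)+sw; x=np.array([np.cos(a),np.sin(a)]); y=np.array([-x[1],x[0]])
    g=lambda X,Y,z:pr(np.r_[P+X*x+Y*y,z])
    print(sw,"post base",g(.115,.004,.032),"front edge@.08,.12,.158",g(.08,.013,.032),g(.12,.013,.032),g(.158,.013,.032),"cheek outer .035",g(.035,.013,.054),g(.075,.013,.054))
```

```text
0.33 post base [345. 224.] front edge@.08,.12,.158 [388. 203.] [350. 235.] [312. 266.] cheek outer .035 [433. 147.] [395. 178.]
0.38 post base [352. 228.] front edge@.08,.12,.158 [393. 206.] [357. 239.] [322. 271.] cheek outer .035 [436. 148.] [400. 180.]
0.44 post base [360. 233.] front edge@.08,.12,.158 [400. 208.] [366. 243.] [334. 277.] cheek outer .035 [439. 149.] [406. 183.]
0.5 post base [368. 237.] front edge@.08,.12,.158 [406. 211.] [376. 247.] [346. 283.] cheek outer .035 [442. 149.] [412. 185.]
```

Run:
```python
import cv2,numpy as np
i=np.load("scene1.npz")["img"][145:182,258:308,::-1]
cv2.imwrite("pics/c5.png",cv2.convertScaleAbs(cv2.resize(i,(800,592),interpolation=cv2.INTER_CUBIC),alpha=1.4))
```

```text
(no output)
```

View pics/c5.png

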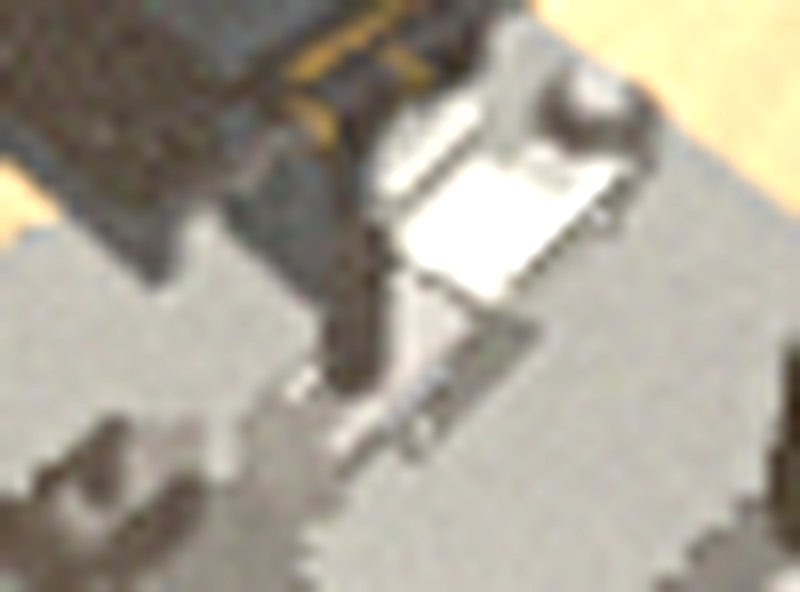

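The bar's front edge in the picture matches a swing of about 0.44 rad. The steady force of about 11 N agrees with the spring there, and the pawl's lifting force is gone, so I'm handing in.

```bash
python3 -c "
from bench import env
s=env.observe();print(s['time'],s['ft_force']);print(env.finish_job())"
```

```text
10.05 [-10.50443793   2.89985051   0.27696279]
the job is handed in; nothing more can be done
None
```

The job is handed in, and no verdict came back: I pressed the gauge foot on the idler block (about 25 N at the wrist), let the spindle rise, and am holding the tensioner arm at an estimated 0.44 rad with about 11 N.

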